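Ring for the helper and point out the next jig head

ROBOT

A 6-joint arm with a two-finger parallel gripper is mounted at the origin on the work surface. World frame = base frame: x ahead of the robot, y to its left, z up, the work surface at z = 0. Lengths are in m, angles in rad, forces in N, time in s.
With the tool pointing down it reaches from about 0.375 to 0.975 m from the base axis. Payload 3.8 kg.
Tool frame: the origin (TCP) lies midway between the tips of the shut fingers; the grasp point (between the pads) lies 19 mm behind it; x points along the fingers, y is the direction in which the jaws open and shut, and the axes are right-handed (so a half turn about x gives the same grasp; the last joint's range is limited). The gripper opens to 88 mm and grips with 3 to 60 N. Pads are 18 mm wide; open, the fingers measure 123 mm over their backs; the gripper's body (75 mm by 187 mm) begins 45 mm behind the grasp point.
Start: joints at [-1.175, 0.264, 1.604, -0, 1.274, -0.037], TCP at [0.283, -0.613, 0.239] pointing down, gripper open.
Joint ranges: [-2.63, 2.63], [-0.94, 2.18], [0.31, 2.57], [-1.31, 4.45], [0, 2.66], [-2.55, 2.55]. Speed limits (rad/s): [2.57, 2.57, 3.14, 3.14, 3.14, 3.14].

INTERFACE

Orientations are given as a rotation vector (axis times angle).
In Python, from cell import manip, inverse_kinematics, cams, order gives the robot as it stands. Calls block until the motion is done:
- manip.move_pose(position, orientation): joint-space move of the TCP to a pose.
- manip.move_linear(position, rate=0.15, rot=None): straight line of the TCP; rot=None keeps the orientation; rate is the mean speed in m/s.
- manip.set_joints(angles): joint-space move.
- manip.set_gripper(opening, force=None): finger opening in m; force is the grip in N (None keeps the last); returns when the fingers have stopped.
- manip.dwell(seconds).
- inverse_kinematics(position, orientation): joint angles nearest the present ones, or None.
- manip.state(): the state.
- cams.capture(name): name is "side" or "top" or "wrist"; returns a dict with "image" (400x640x3 uint8, blue, green, red), "z_map" (400x640 float32, m along the optical axis (not along the pixel's ray), 0 where there is no reading), "intrinsics" (3x3 intrinsics, pixels), "position" and "orientation" of the camera in the world; the wrist camera has in their place "T_tool_cam" (4x4, takes a point from camera to tool coordinates, whose origin is the TCP and whose axes are the tool frame's). Camera axes: x right, y down, z forward; pixel columns grow to the right and rows downward; lengths in m; the calibration is good to about 2 mm. A picture is of the moment at which its call begins: read the wrist's pose just before it.
A pose or a line that the arm cannot do raises manip.IKError and nothing moves.
- order.close_job(): hands the job in, once; it reports no verdict.
The state is a dict: "clock": time; "joint_pos": joint angles; "joint_velocities": joint speeds; "tau": joint torques, N m; "tool_pos": TCP position; "tcp_rot": TCP orientation; "contact_force": force on the tool from outside, world axes, zero at the start; "moment": the same for the moment, N m; "gripper_width": finger opening in m.
Only numpy, scipy, OpenCV 4.12 (cv2) and the standard library are available. Lean on these libraries where they do the work, as an engineer would, in place of code of your own. Each camera call takes 0.05 s, during which the arm holds its last target. There are 200 camera calls.

TASK

Press the plunger of the counter bell to call the helper and let it spring back. Then show which jig head is to be dressed next: bring the fingertips down to just above the football-shaped head (the long oval one) in the wooden block, a few centimetres at most and without touching it, and hold there for two seconds, coming down over no other head. Then point in the same way at where it goes, just above the tip of the vise's empty jaws, and finish while still pointing there; touch none of the things on the bench but the bell, lift nothing, and leave everything where it stands.

Things in the scene. Friction and masses are not known exactly. Their poses are not given: they have to be found in the camera images.
- football_top (a point): Top centre of the football-shaped jig head: a grey metal oval lying on its side, 50 mm long and 28 mm thick, whose top is 30 mm above the wooden block (60 mm above the bench). The long axis is this frame's y; z is up. Loose, standing by a short stub in a hole of the block; a small wire eye sticks out at one side.
- ball_top (a point): Top of the ball-shaped jig head (30 mm sphere, same grey metal, loose; top 62 mm above the bench). z is up.
- cone_top (a point): Tip of the cone-shaped jig head (32 mm wide at the foot, 45 mm high, same grey metal, loose; tip 75 mm above the bench). z is up.
- puck_top (a point): Top centre of the puck-shaped jig head (flat disc, 36 mm wide, 18 mm high, same grey metal, loose; top 48 mm above the bench). z is up.
- rack: Fixed plywood display block, 70 x 290 x 30 mm (x, y, z), origin at the centre of its underside on the bench. The four heads stand on its top in one row along its y axis, 70 mm apart, in any order.
- vise: Fixed metal tying vise with empty jaws: base plate 100 x 90 x 12 mm, a 12 mm post, and a slanted 26 mm aluminium tube that rises towards the vise's -x side and ends in narrow steel jaws. Origin at the centre of the base's underside on the bench. It stands to one side of the block, left or right.
- vise_jaw (a point): Tip of the vise's empty jaws, the highest point of the vise, 163 mm above the bench and 32 mm from the base's centre towards the vise's own -x. z is up.
- bell: Loose counter bell (0.4 kg): black foot 84 mm across, metal dome to 43 mm height, push plunger on top. Origin at the centre of its underside on the bench. It stands on the other side of the block from the vise.
- bell_top (a point): Centre of the top of the bell's round plunger cap (20 mm across), 59 mm above the bench when not pressed; it moves with the plunger. The cap's underside is 10 mm above the dome.
- plunger (a joint): How far the bell's plunger is pressed down, in m: 0 free, 0.007 at its stop. A spring returns it; the full stroke takes about 4 N. The bell counts as rung from 0.004.
- mug: White mug, 80 mm across, 90 mm high, loose; origin at the centre of its underside. Bystander, farther from the robot than the block.
- jar: Closed paint jar, 52 mm across, 65 mm high, loose; origin at the centre of its underside. Bystander, farther from the robot than the block.
- driver: Screwdriver, 160 mm long, black handle, lying on the bench between the robot and the block; its x axis runs along it. Loose bystander.
There are look-alikes about, which are no part of the job. What is shaped like the part that bears football_top but orange is not meant.

How it is judged:
On the way, in this order (a step that is already met when the one before it is completed fails the run):
1. the bell is rung: its plunger is pressed down by 4 mm or more (value of joint plunger above 0.004 m), for 0.02 s.
2. the bell's plunger has sprung back (value of joint plunger below 0.002 m), for 0.1 s.
3. the fingers point at the football-shaped head from just above it and dwell there (horizontal distance between the grasp point and football_top below 0.024 m and z of the grasp point in the frame of football_top between 0.012 and 0.08 m), for 1.8 s.
4. the fingers point at the tip of the empty vise jaws from just above it and dwell there (horizontal distance between the grasp point and vise_jaw below 0.024 m and z of the grasp point in the frame of vise_jaw between 0.012 and 0.08 m), for 0.5 s.
At the end, for the whole second after the job is handed in: The point between the fingertips is still over the vise jaws' tip (24 mm sideways, 12 to 80 mm above), the bell's plunger is up (under 2 mm), the four heads are within 6 mm of where they began, the bell within 30 mm and upright, mug, jar and screwdriver within 20 mm (all of step 4 and value of joint plunger below 0.002 m and distance of each of football_top, ball_top, cone_top, puck_top from where it was at the start of the episode below 0.006 m and distance of bell from where it was at the start of the episode below 0.03 m and angle between bell's own z axis and vertical below 0.1 rad and distance of each of mug, jar, driver from where it was at the start of the episode below 0.02 m); the robot touches nothing.
It fails at once if the robot touches a jig head, the block or the vise (contact force between any of the fingers, the arm and football above 0.5 N or contact force between any of the fingers, the arm and ball above 0.5 N or contact force between any of the fingers, the arm and cone above 0.5 N or contact force between any of the fingers, the arm and puck above 0.5 N or contact force between any of the fingers, the arm and rack above 0.5 N or contact force between any of the fingers, the arm and vise above 0.5 N).
It fails at once if the fingers come down over one of the other heads (within 15 mm sideways and 75 mm above it) ((horizontal distance between the grasp point and ball_top below 0.015 m and z of the grasp point in the frame of ball_top below 0.075 m) or (horizontal distance between the grasp point and cone_top below 0.015 m and z of the grasp point in the frame of cone_top below 0.075 m) or (horizontal distance between the grasp point and puck_top below 0.015 m and z of the grasp point in the frame of puck_top below 0.075 m)).
It fails at once if a jig head is shifted or lifted (distance of any of football_top, ball_top, cone_top, puck_top from where it was at the start of the episode above 0.012 m).
It fails at once if the bell is lifted, tipped or pushed away (height (world z) of bell above 0.008 m or angle between bell's own z axis and vertical above 0.25 rad or distance of bell from where it was at the start of the episode above 0.03 m).
It fails at once if the robot touches or shifts the mug, the jar or the screwdriver (contact force between any of the fingers, the arm and mug above 0.5 N or distance of any of mug, jar, driver from where it was at the start of the episode above 0.02 m or contact force between any of the fingers, the arm and jar above 0.5 N or contact force between any of the fingers, the arm and driver above 0.5 N).
It also fails if it takes over 56 s, if anything falls off the work surface, if the arm or the gripper's body presses on something with over 40 N, if the wrist force passes 120 N, or if a joint passes its speed limit or range.

## Working session

There is one attempt and no reset: what is moved stays moved. The work goes in short steps, each a Python script; the robot and the scene stay as the last script left them, time stands still between calls to the robot, and variables do not carry over. Pictures are saved under pics/ and viewed, about 8 in all and at most 12, crops included, and the job is handed in when it is done.

```bash
mkdir -p pics; ls; cat > h.py <<'E'
import numpy as np, cv2
from cell import manip, inverse_kinematics, cams, order
from scipy.spatial.transform import Rotation as R
def rot(o):
    o=np.asarray(o,float)
    return o if o.shape==(3,3) else R.from_rotvec(o).as_matrix() if o.size==3 else R.from_quat(o).as_matrix()
def cloud(c):
    K=c["intrinsics"]; z=c["z_map"]; v,u=np.indices(z.shape)
    p=np.stack([(u-K[0,2])/K[0,0]*z,(v-K[1,2])/K[1,1]*z,z],-1)
    P=p@rot(c["orientation"]).T+np.asarray(c["position"]); P[z==0]=np.nan
    return P
E
python3 - <<'E'
from h import *
import pickle
for n in("top","side"):
    c=cams.capture(n); cv2.imwrite(f"pics/{n}0.png",c["image"]); pickle.dump(c,open(n+".pkl","wb"))
    print(n,c["position"],c["orientation"],c["intrinsics"])
s=manip.state(); print(s)
E
```

```text
pics
top [ 0.4031718  -0.00540884  1.01321167] [-2.13154393  2.13778537 -0.22039956] [[435.96289233   0.         320.16563863]
 [  0.         435.96289233 198.22751721]
 [  0.           0.           1.        ]]
side [0.48351867 0.65232795 0.54172865] [-0.19293871  2.66097976 -1.50185609] [[393.26774774   0.         315.87334995]
 [  0.         393.26774774 200.13012084]
 [  0.           0.           1.        ]]
{'clock': 0.1, 'joint_pos': array([-1.17491976e+00,  2.64695033e-01,  1.60517683e+00, -3.19858368e-05,
        1.27373720e+00, -3.68794819e-02]), 'joint_velocities': array([-0.00037929, -0.00483983, -0.00298573,  0.00012114,  0.00054626,
        0.00028385]), 'tau': array([ 2.07318791e-06, -5.03618789e+01, -3.58072793e+01,  7.31143565e-02,
        2.33010255e-02, -6.59649368e-05]), 'tool_pos': array([ 0.28283745, -0.61219508,  0.23753366]), 'tcp_rot': array([ 1.98248468,  0.43789383, -1.98327664]), 'contact_force': array([-0.94230257,  0.71125149, -0.54147173]), 'moment': array([-0.00036523, -0.03497238, -0.01914804]), 'gripper_width': 0.08826927171906927}
```

View pics/top0.png

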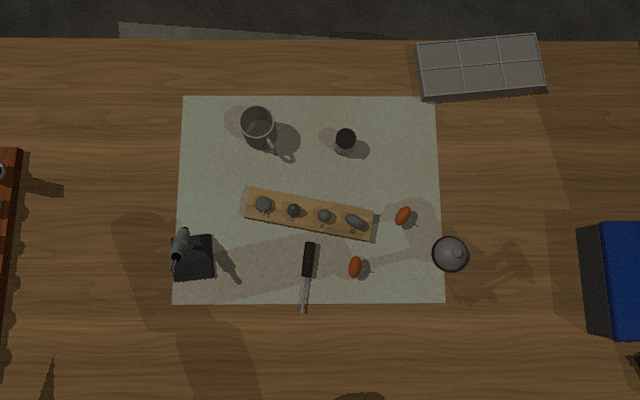

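View pics/side0.png

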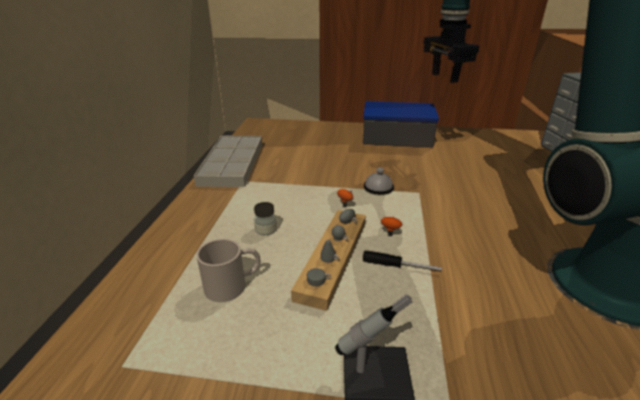

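The top view shows the block with its grey heads: puck (263,204), two others at (293,211) and (324,216), and the grey oval (356,221). The bell is at (450,254) and the vise at (193,258), with its tube running from (183,232) to (175,265). Side view: the jaws rise to (408,299), towards the robot.

Candidates for the football:
- Grey oval on the block, (356,221): this is the one described.
- Orange ovals at (403,215) and (355,267): wrong colour, and not in the block.
- The other grey heads at (324,216), (293,211) and (263,204).

Next I measure, with one close crop.

```bash
python3 - <<'E'
from h import *
import pickle
t=pickle.load(open("top.pkl","rb")); s=pickle.load(open("side.pkl","rb"))
im=t["image"]; P=cloud(t); Q=cloud(s)
a=cv2.resize(im[180:250,230:380],None,fx=5,fy=5,interpolation=cv2.INTER_CUBIC)
b=cv2.resize(im[215:295,160:240],None,fx=3.4,fy=3.4,interpolation=cv2.INTER_CUBIC)
c=cv2.resize(s["image"][280:400,320:420],None,fx=2.26,fy=2.26,interpolation=cv2.INTER_CUBIC)
h=max(b.shape[0],c.shape[0]); o=np.zeros((350+h,750,3),np.uint8); o[:350]=a[:350]; o[350:350+b.shape[0],:b.shape[1]]=b; o[350:350+c.shape[0],300:300+c.shape[1]]=c
cv2.imwrite("pics/crop.png",np.clip(o*1.6,0,255).astype(np.uint8))
def reg(P,lo,hi,zl,zh,n):
    m=((P>np.r_[lo,zl])&(P<np.r_[hi,zh])).all(-1)
    k,l,st,ce=cv2.connectedComponentsWithStats(m.astype(np.uint8))
    for i in range(1,k):
        if st[i,4]>12:
            p=P[l==i]; q=p[p[:,2].argmax()]
            print(n,ce[i].round(),st[i,4],"mid",((p.min(0)+p.max(0))/2).round(3),"ext",np.ptp(p,0).round(3),"med",np.median(p,0).round(3),"top",q.round(3))
for nm,X in(("T",P),("S",Q)):
    reg(X,[.2,-.5],[.7,.5],.037,.4,nm+">37")
    reg(X,[.2,-.5],[.7,.5],.15,.3,nm+">150")
    reg(X,[.2,-.5],[.7,.5],.05,.07,nm+"50-70")
print("bench z",np.nanmedian(P[150:180,200:230,2]),np.nanmedian(Q[300:340,200:220,2]))
E
```

```text
T>37 [274. 150.] 52 mid [0.692 0.079 0.057] ext [0.015 0.016 0.04 ] med [0.691 0.078 0.066] top [0.698 0.083 0.077]
T>37 [346. 148.] 33 mid [ 0.698 -0.086  0.052] ext [0.003 0.019 0.03 ] med [ 0.699 -0.086  0.056] top [ 0.7   -0.086  0.067]
T>37 [263. 204.] 201 mid [0.567 0.101 0.045] ext [0.044 0.034 0.014] med [0.57  0.101 0.047] top [0.569 0.108 0.052]
T>37 [293. 210.] 154 mid [0.553 0.033 0.056] ext [0.036 0.03  0.039] med [0.554 0.033 0.054] top [0.554 0.035 0.076]
T>37 [403. 215.] 201 mid [ 0.544 -0.215  0.045] ext [0.041 0.034 0.015] med [ 0.544 -0.213  0.045] top [ 0.539 -0.207  0.052]
T>37 [324. 216.] 143 mid [ 0.54  -0.034  0.052] ext [0.036 0.029 0.027] med [ 0.542 -0.035  0.056] top [ 0.542 -0.037  0.065]
T>37 [355. 221.] 212 mid [ 0.53  -0.103  0.052] ext [0.034 0.042 0.018] med [ 0.53  -0.103  0.055] top [ 0.534 -0.108  0.061]
T>37 [179. 247.] 535 mid [0.468 0.266 0.102] ext [0.099 0.031 0.129] med [0.471 0.261 0.117] top [0.424 0.262 0.167]
T>37 [454. 253.] 301 mid [ 0.461 -0.325  0.05 ] ext [0.051 0.044 0.025] med [ 0.459 -0.323  0.04 ] top [ 0.463 -0.332  0.062]
T>37
[... 2779 characters left out ...]
.53  -0.093  0.056] top [ 0.535 -0.092  0.061]
S50-70 [338. 230.] 103 mid [ 0.543 -0.031  0.057] ext [0.028 0.025 0.013] med [ 0.543 -0.026  0.057] top [ 0.542 -0.029  0.063]
S50-70 [327. 249.] 113 mid [0.557 0.04  0.06 ] ext [0.024 0.016 0.02 ] med [0.556 0.042 0.058] top [0.559 0.041 0.07 ]
S50-70 [256. 255.] 42 mid [0.691 0.083 0.06 ] ext [0.012 0.011 0.019] med [0.69  0.083 0.061] top [0.691 0.082 0.07 ]
S50-70 [341. 351.] 81 mid [0.504 0.276 0.062] ext [0.025 0.017 0.015] med [0.509 0.28  0.064] top [0.504 0.284 0.07 ]
S50-70 [361. 351.] 75 mid [0.478 0.272 0.06 ] ext [0.012 0.007 0.019] med [0.478 0.273 0.06 ] top [0.474 0.273 0.07 ]
bench z -8.679718646897872e-05 0.0013942970954274325
```

View pics/crop.png

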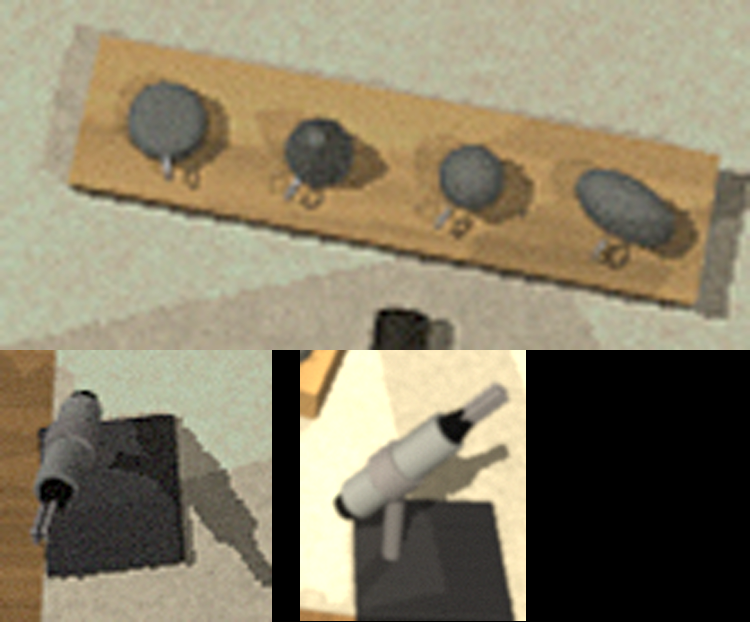

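The crop confirms the choice. The grey oval is the right-most head on the block, in line and about 70 mm from the ball, and its measured top of 0.060–0.061 m matches the 60 mm given. From left to right the row is puck, cone, ball, football. The jaws point towards the robot, with the tip at about (0.424, 0.264) and z 0.165. Bell cap: (0.461, -0.323), z 0.060. Next: shut the gripper and go over the bell.

```bash
cat >> h.py <<'E'
BELL=np.array([.461,-.323,.059]); FB=np.array([.531,-.101,.060]); JAW=np.array([.425,.264,.163])
def down(p):  # tool x down, jaws opening along the tangential direction at p
    a=np.arctan2(p[1],p[0]); r=np.array([np.cos(a),np.sin(a),0]); x=np.array([0,0,-1.]); y=np.array([-r[1],r[0],0])
    return R.from_matrix(np.c_[x,y,np.cross(x,y)]).as_rotvec()
def show(n=""):
    s=manip.state(); print(n,round(s["clock"],2),s["tool_pos"].round(4),s["contact_force"].round(2),s["joint_pos"].round(2),round(s["gripper_width"],4)); return s
E
python3 - <<'E'
from h import *
print(rot(manip.state()["tcp_rot"]).round(2), rot(down(manip.state()["tool_pos"])).round(2))
for p,z in((BELL,.15),(FB,.2),(JAW,.27)): print(inverse_kinematics([p[0],p[1],z],down(p)).round(2))
manip.set_gripper(0.0); show()
manip.move_pose([*BELL[:2],.15],down(BELL)); show()
manip.move_linear([*BELL[:2],.075],.1); show()
c=cams.capture("side"); cv2.imwrite("pics/press.png",cv2.resize(c["image"][90:210,300:460],None,fx=4,fy=4))
E
```

```text
[[-0.    0.42 -0.91]
 [ 0.   -0.91 -0.42]
 [-1.   -0.   -0.  ]] [[-0.    0.91  0.42]
 [ 0.    0.42 -0.91]
 [-1.   -0.   -0.  ]]
[-0.66  0.13  1.94  0.    1.08 -1.62]
[-0.23  0.04  1.94 -0.    1.17 -1.62]
[ 0.51 -0.09  1.93 -0.    1.3  -1.62]
 1.4 [ 0.2831 -0.6128  0.2387] [ 0.53  0.49 -0.58] [-1.17  0.26  1.6  -0.    1.27 -0.04] 0.0003
 2.81 [ 0.4612 -0.3236  0.1504] [ 0.18 -0.12 -0.16] [-0.66  0.13  1.94 -0.    1.08 -1.61] 0.0004
 3.71 [ 0.4615 -0.3234  0.0755] [ 0.31 -0.32  0.3 ] [-0.66  0.21  1.99 -0.    0.94 -1.61] 0.0004
```

View pics/press.png

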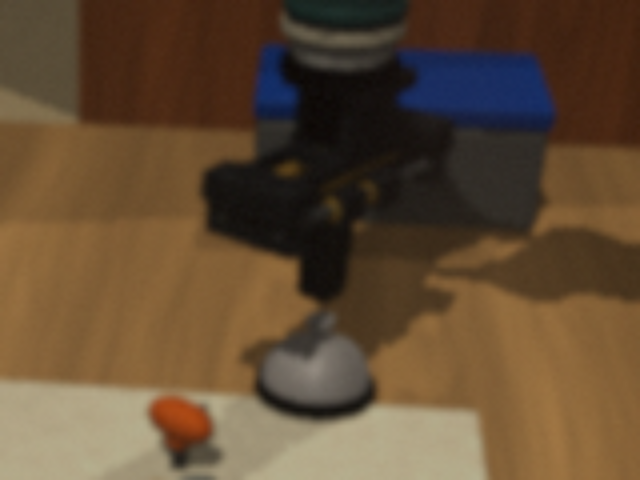

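The shut fingertips (322,290 in the crop) stand right above the plunger cap (320,320). Pressing now.

```bash
python3 - <<'E'
from h import *
manip.move_linear([*BELL[:2],.064],.05); f0=show()["contact_force"][2]
for z in(.058,.056,.054,.0525,.051,.050):
    manip.move_linear([*BELL[:2],z],.03); s=show(z)
    if s["contact_force"][2]-f0>7: break
manip.dwell(.1); show("held")
manip.move_linear([*BELL[:2],.12],.1); manip.dwell(.2); show("up")
c=cams.capture("side"); P=cloud(c)
m=((P>[.43,-.37,.05])&(P<[.5,-.28,.075])).all(-1); p=P[m]; print("cap",((p.min(0)+p.max(0))/2).round(4),p[:,2].max())
E
```

```text
4.12 [ 0.4606 -0.3227  0.0635] [ 1.26 -0.07 -0.04] [-0.66  0.23  2.   -0.    0.91 -1.62] 0.0006
0.058 4.47 [ 0.4612 -0.3231  0.0581] [-0.49  0.61  1.57] [-0.66  0.23  2.    0.    0.9  -1.62] 0.0006
0.056 4.72 [ 0.4612 -0.3232  0.0562] [0.31 0.66 2.51] [-0.66  0.24  2.01 -0.    0.9  -1.62] 0.0005
0.054 4.97 [ 0.4612 -0.3232  0.0542] [0.38 0.42 3.62] [-0.66  0.24  2.01 -0.    0.9  -1.62] 0.0002
0.0525 5.22 [ 0.4613 -0.3232  0.0527] [1.13 0.04 2.85] [-0.66  0.24  2.01  0.    0.89 -1.62] 0.0002
0.051 5.47 [ 0.4613 -0.3232  0.0523] [-2.33  0.79 10.07] [-0.66  0.24  2.01 -0.    0.89 -1.62] 0.0004
held 5.58 [ 0.4613 -0.3232  0.0523] [-2.23  1.54 10.44] [-0.66  0.24  2.01 -0.    0.89 -1.62] 0.0005
up 6.62 [ 0.4605 -0.3226  0.119 ] [ 0.45  0.23 -0.1 ] [-0.66  0.16  1.96 -0.    1.02 -1.62] 0.0003
cap [ 0.4596 -0.3221  0.0558] 0.060455741669631136
```

The plunger reached its stop (z 0.0523, force step 10 N) and sprang back: cap top at 0.060 again, bell unmoved. Now pointing at the football head.

```bash
python3 - <<'E'
from h import *
manip.move_linear([*BELL[:2],.2],.15)
manip.move_pose([*FB[:2],.2],down(FB)); show()
manip.move_linear([*FB[:2],.096],.1); show("low")
c=cams.capture("side"); cv2.imwrite("pics/fb.png",cv2.resize(c["image"][130:250,270:430],None,fx=4,fy=4))
manip.dwell(2.3); show("dwelt")
E
```

```text
8.28 [ 0.5306 -0.1016  0.1993] [ 0.74 -0.28  0.57] [-0.23  0.04  1.94 -0.    1.17 -1.62] 0.0005
low 9.47 [ 0.5317 -0.1012  0.0968] [-0.3   0.43 -0.13] [-0.23  0.14  2.03  0.    0.97 -1.62] 0.0004
dwelt 11.82 [ 0.531 -0.101  0.096] [ 0.94  0.44 -0.76] [-0.23  0.15  2.03  0.    0.97 -1.62] 0.0009
```

View pics/fb.png

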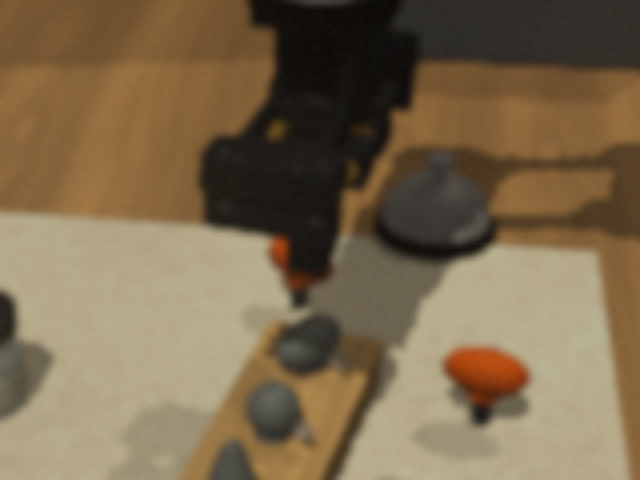

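The fingertips (310,270) hover clear above the grey oval (308,342), and the bell's plunger is up. The grasp point was 55 mm above the head for 2.3 s. Next is the vise, travelling high.

```bash
python3 - <<'E'
from h import *
manip.move_linear([*FB[:2],.29],.15)
manip.move_pose([*JAW[:2],.29],down(JAW)); show()
manip.move_linear([*JAW[:2],.193],.1); show("low")
c=cams.capture("side"); cv2.imwrite("pics/jaw.png",c["image"])
manip.dwell(1); show("dwelt")
P=cloud(cams.capture("side"))
for n,lo,hi in(("fb",[.49,-.14,.05],[.57,-.06,.07]),("ball",[.51,-.06,.05],[.57,0,.07]),("cone",[.53,.0,.05],[.59,.07,.07])):
    p=P[((P>lo)&(P<hi)).all(-1)]; print(n,len(p),((p.min(0)+p.max(0))/2).round(3) if len(p) else "")
E
```

```text
14.68 [0.4254 0.2634 0.2899] [-0.02 -0.62 -0.37] [ 0.5  -0.1   1.9  -0.    1.34 -1.62] 0.0008
low 15.79 [0.4255 0.2643 0.1938] [-0.26  0.27 -0.37] [ 0.51 -0.03  2.02 -0.    1.15 -1.62] 0.0001
dwelt 16.84 [0.425 0.264 0.193] [ 0.29 -0.38 -0.83] [ 0.51 -0.03  2.02 -0.    1.15 -1.62] 0.0002
fb 116 [ 0.53  -0.099  0.055]
ball 107 [ 0.544 -0.03   0.057]
cone 110 [0.557 0.041 0.06 ]
```

View pics/jaw.png

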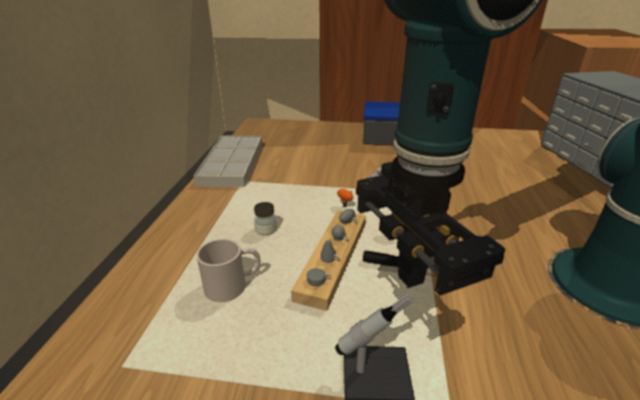

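The fingertips (412,280) point just above the jaw tip (408,299) without touching it, and everything else stands where it was. Handing in.

```bash
python3 -c "
from h import *
show(); print(order.close_job())"
```

```text
16.89 [0.425 0.264 0.193] [-0.3  -0.16 -1.02] [ 0.51 -0.03  2.02  0.    1.15 -1.62] 0.0007
the job is handed in; nothing more can be done
None
```

The job is done and handed in at about 17 s of the 56 s allowed; the system gives no verdict.

- **Bell:** I pressed the plunger to its stop (about 10 N). After release the cap was back at 60 mm, and the bell had not moved measurably.
- **Football head:** I held the grasp point about 55 mm above the grey oval head for 2.3 s. The path crossed no other head.
- **Vise:** I moved over at height and finished with the grasp point about 49 mm above the jaw tip, still pointing there at hand-in.

**Last checks:** The football, ball and cone measured within about 1 mm of their first positions. The puck, mug and jar looked unmoved in the last picture. The wrist force stayed at noise level (about 1 N) after the bell press. In the last picture the arm partly hid the screwdriver and mostly hid the bell, so neither was re-measured there. No check failed or disagreed.

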